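# Lock the sample shuttle with the pin from the leaning stand

## Robot

A 7-joint arm with a two-finger parallel gripper is mounted at the origin on a cart in front of the work surface, level with it; the furniture and walls round the work are solid. World frame = base frame: x ahead of the robot, y to its left, z up, the work surface at z = 0. Lengths are in m, angles in rad, forces in N, time in s.
With the tool pointing down it reaches from about 0.4 to 0.85 m from the base axis. Payload 6.9 kg.
Tool frame: the origin (TCP) lies between the finger pads; the fingertips stand tips_ahead ahead of it and the grasp point (between the pads) is the TCP (tips_ahead is the distance from the TCP to the fingertips, in m); z points along the fingers, y is the line along which they close (so a half turn about z gives the same grasp; the last joint's range is limited). The gripper opens to 85 mm and grips with 20 to 120 N. Pads are 22 mm wide; open, the fingers measure 114 mm over their backs; the gripper's body (76 mm by 85 mm) begins 54 mm behind the grasp point. The pads swing forward as they close: fully open they stand 13 mm farther back than shut.
Start: joints at [1.274, 0.507, -0.238, 1.5, 0.126, 1.149, -0.155], TCP at [0.245, -0.575, 0.213] pointing down, gripper open.
Joint ranges: [-3.08, 3.08], [-0.24, 2.05], [-1.43, 1.35], [0, 2.5], [-1.52, 4.66], [0.17, 1.96], [-2.89, 2.89]. Speed limits (rad/s): [2.39, 2.39, 3.14, 3.14, 3.14, 3.14, 3.14].

## Interface

Orientations are given as a rotation vector (axis times angle).
In Python, from workcell import * gives the robot as it stands.
- The arm moves only by the shell command python3 -m inch 'ROWS' [FORCE]. ROWS is JSON, a list that holds one entry, the list of rows, each a list of 7 numbers: the turn, a rotation vector about the world's x, y, z in rad, then the shift along the world's x, y, z in cm, then the gripper command: -1 is fully open, 1 is shut, values between are in proportion. A call has 1 to 8 rows; each row shifts and turns the commanded pose from where the row before left it; what a row does not reach is not made up. A row lasts 1/8 s, in which the tool goes at most 62.5 mm and 10.7 degrees, less where a joint would pass 70% of its speed; a pose out of reach is approached as far as the arm can. A call with a gripper value outside its range is refused whole. The fingers move at their own pace and stop on an object; FORCE is the grip in N (left out, the last holds). Time passes only in rows, so rows that do not move let the fingers close. It gives the time, the measured TCP pose, the force and the opening at its end, in the units of the state.
- get_obs(): the state, without advancing time (a new reading comes with each control period).
- camera(name): name is "side" or "top" or "wrist"; returns a dict with "color" (384x512x3 uint8, red, green, blue), "fx", "fy", "cx", "cy" (pixels), "k1" (the pictures are not rectified: a ray, as slopes to the right and down, at radius r is drawn at 1 + k1 r^2 times it, then the intrinsics apply), "origin" and "orientation" of the camera in the world; the wrist camera has in their place "T_tool_cam" (4x4, takes a point from camera to tool coordinates, whose origin is the TCP and whose axes are the flange's). Camera axes: x right, y up, looking along -z (the intrinsics and any distortion apply to the point x, -y, -z); pixel columns grow to the right and rows downward; lengths in m; the calibration is good to about 2 mm. A picture is of the moment at which its call begins: read the wrist's pose just before it. There is no depth.
- close_job(): hands the job in, once; it reports no verdict.
Trained networks look in a picture, given as the dict that the camera call returned (one of the last four; its "shot" number tells which), for a name from the list of things; names that differ only in an ending like _2 or _b are one class to them, and where a whole thing is asked for, a point or a joint stands for the part that bears it (a point fixed in the world has none). Each returns a list of dicts, best first, with "confidence" (0 to 1); they miss things now and then, are a little off and sometimes report something else, mostly with a low value. They report only what shows in the picture. A call takes as long as a camera call.
- regions_of(picture, thing): "mask" (384x512 bool, what is visible of it) and "box" ([left, top, right, bottom] in pixels, round what is visible of it).
The state is a dict: "t": time; "q": joint angles; "qd": joint speeds; "joint_torque": joint torques, N m; "tcp_pos": TCP position; "eef_rot": TCP orientation; "wrist_force": force on the tool from outside, world axes, zero at the start; "torque": the same for the moment, N m; "gripper_width": opening from 0.0 (shut) to 1.0 (fully open).
Only numpy, scipy, OpenCV 4.12 (cv2) and the standard library are available. Lean on these libraries where they do the work, as an engineer would, in place of code of your own. Each camera call takes 0.05 s, during which the arm holds its last target. There are 200 camera calls.

## Task

Push the carriage of the sample shuttle dock fully home by its black tab so that the hole in its tongue lines up with the hole in the dock. Then draw the locking pin straight out of the bore of its light leaning stand, so that the stand neither tips nor shifts by a centimetre, and push the pin down through both holes until its collar sits on the dock. Let go of it, leave the stand upright exactly where it was, and do not disturb the other things on the bench.

Things in the scene. Friction and masses are not known exactly. Their poses are not given: they have to be found in the camera images.
- pin_mid (a point): Locking pin, 100 mm long; point on its axis half-way along, at the underside of its collar; +z towards its handle. Below: round steel shank, 12 mm across, 50 mm long, last 8 mm tapered to 6 mm. Above: collar 26 mm across, 5 mm thick, then a round black handle 22 mm across, 45 mm long (centre 27 mm along +z). At first the shank is in the stand's leaning bore, the collar on its mouth.
- pin_stand: Light loose grey plastic stand, 70 g; tips and drags easily. Origin: under its flat foot (66 x 54 x 8 mm along x, y, z, reaching 35 mm to -x and 31 mm to +x), z up. On it a square sleeve block, 38 x 38 x 40 mm, whose bore leans 30 degrees from vertical, its upper end towards the stand's -x, which faces roughly to the robot.
- stand_mouth (a point): Centre of the upper mouth of the stand's bore, on top of the sleeve block, 85 mm above the bench; axes are the stand's (not leaning). Bore 14.8 mm across, so the shank has about 1.4 mm of play all round; the pin is clear of it once drawn out more than 50 mm along the bore.
- dock_hole (a point): Fixed aluminium dock, 170 x 84 mm, left of the stand; point: centre of the mouth of the vertical hole in its 60 x 60 mm top plate, 58 mm above the bench. Axes: z up, +x the way the carriage slides home (away from the robot). Hole 15 mm across, chamfered, through the 12 mm plate and, with the carriage home, its 12 mm tongue below; free for the whole shank. Seated, the collar lies on the plate.
- carriage (a joint): Travel of the carriage in m: 0 is fully out (dock's -x), 0.040 fully home against the stop, where the tongue's hole lies exactly under the dock's hole. Slides with about 2.5 N friction and stays where it is left.
- carriage_tab (a point): Centre of the upright black tab on the carriage, by which it is pushed: 14 mm along x, 24 mm along y, 46 mm high (42 to 88 mm above the bench), this point 65 mm above the bench; axes are the dock's. When home the tab is 75 mm from the hole, on its -x side.
- timer: White bench timer lying flat, 58 x 66 x 22 mm, a bystander; origin at the centre of its underside.
- drying_pot: Round white pot with a lid, 57 mm in diameter and 69 mm high, a bystander; origin at the centre of its underside.
- vial: Small glass vial with a black cap, 25 mm in diameter and 50 mm high, a bystander; origin at the centre of its underside.
- tape_roll: Roll of brown tape lying flat, 96 mm in diameter and 48 mm high, a bystander; origin at the centre of its underside.

How it is judged:
By the outcome, as a careful person would: the job done as asked, in the order asked, and still so for the second after the job is handed in, with the robot touching nothing.
It also fails if it takes over 48 s, if anything falls off the work surface, if the arm or the gripper's body presses on something with over 40 N, if the wrist force passes 120 N, or if a joint passes its speed limit or range.

## Working session

There is one attempt and no reset: what is moved stays moved. The work goes in short steps, Python scripts to look and compute and a shell command to move; the robot and the scene stay as the last step left them, time stands still between calls to the robot, and variables do not carry over. Pictures are saved under pics/ and viewed, on a budget of 10 in all, crops included, one or two more only if the job needs it, and the job is handed in when it is done.

```bash
ls; mkdir -p pics; cat > h.py <<'E'
from workcell import *
import numpy as np, cv2
from scipy.spatial.transform import Rotation as R
def pose(c,obs=None):
    if "T_tool_cam" in c:
        T=np.eye(4);T[:3,:3]=R.from_rotvec(obs["eef_rot"]).as_matrix();T[:3,3]=obs["tcp_pos"]
        T=T@np.array(c["T_tool_cam"]);return T[:3,:3],T[:3,3]
    o=np.array(c["orientation"],float)
    M=o if o.shape==(3,3) else R.from_rotvec(o).as_matrix() if o.size==3 else R.from_quat(o).as_matrix()
    return M,np.array(c["origin"])
def ray(c,u,v,obs=None):
    M,o=pose(c,obs);d=np.array([(u-c["cx"])/c["fx"],(v-c["cy"])/c["fy"]]);s=d.copy()
    for _ in range(20): s=d/(1+c["k1"]*(s@s))
    return o,M@np.array([s[0],-s[1],-1.])
def at_z(c,u,v,z,obs=None):
    o,d=ray(c,u,v,obs);return o+d*(z-o[2])/d[2]
def proj(c,p,obs=None):
    M,o=pose(c,obs);q=M.T@(np.array(p)-o);s=np.array([q[0],-q[1]])/-q[2]
    s=s*(1+c["k1"]*(s@s));return np.array([c["cx"]+c["fx"]*s[0],c["cy"]+c["fy"]*s[1]])
def meet(r1,r2):
    (a,d),(b,e)=r1,r2;k=np.linalg.lstsq(np.c_[d,-e],b-a,rcond=None)[0]
    p,q=a+k[0]*d,b+k[1]*e;return (p+q)/2,np.linalg.norm(p-q)
def save(c,n,box=None,s=1.5):
    im=c["color"][:,:,::-1]
    if box: im=im[box[1]:box[3],box[0]:box[2]]
    cv2.imwrite("pics/"+n,cv2.resize(im,None,fx=s,fy=s,interpolation=cv2.INTER_CUBIC))
E
python3 - <<'E'
from h import *
o=get_obs();print(o)
T=camera("top");S=camera("side")
for n,c in(("top",T),("side",S)):
    print(n,c["fx"],c["k1"],c["orientation"],c["origin"])
    for t in["pin_mid","pin_stand","dock_hole","carriage","carriage_tab","timer","drying_pot","vial","tape_roll"]:
        try:
            for r in regions_of(c,t)[:2]:
                m=np.argwhere(r["mask"]).mean(0)[::-1];print(t,round(r["confidence"],2),np.round(r["box"]),m.round(1))
        except Exception as e: print(t,e)
a=np.hstack([T["color"],S["color"]])
cv2.imwrite("pics/top.png",cv2.resize(T["color"][:,:,::-1],None,fx=1.5,fy=1.5));cv2.imwrite("pics/side.png",cv2.resize(S["color"][:,:,::-1],None,fx=1.5,fy=1.5))
E
```

```text
pics
{'t': 0.0, 'q': array([ 1.27353845,  0.50832622, -0.23753964,  1.50115447,  0.12569729,
        1.14889356, -0.15480761]), 'qd': array([ 0.00121831,  0.00119889, -0.00020837,  0.00013729,  0.00112076,
       -0.00207991, -0.00145977]), 'joint_torque': array([ 9.36248871e-04, -6.20609021e+01, -2.18593150e+00, -2.49667454e+01,
        1.29758017e-02,  1.15290302e-02,  3.29519401e-05]), 'tcp_pos': array([ 0.2446958 , -0.57451607,  0.21242997]), 'eef_rot': array([-3.07638435e+00, -6.28070199e-01,  6.03339996e-04]), 'wrist_force': array([-0.44800176, -0.39499373,  0.13767761]), 'torque': array([-0.04945514, -0.04412668,  0.03963382]), 'gripper_width': 0.9950719278005843}
top 435.29969693723524 -0.005488374568043346 [ 0.08018714 -0.08371021 -1.56955783] [0.44660221 0.31113464 1.16680907]
pin_mid 0.49 [300. 208. 306. 224.] [303.9 215.6]
pin_stand 0.73 [287. 197. 313. 226.] [299.2 208.6]
pin_stand 0.27 [326. 148. 332. 159.] [328.6 152.6]
dock_hole 0.57 [221. 163. 265. 230.] [241.7 194.7]
carriage 0.83 [239. 190. 258. 227.] [245.5 207.4]
carriage_tab 0.63 [235. 189. 257. 227.] [245.4 207.9]
timer 0.84 [280. 136. 308. 160.] [293.8 150.6]
drying_pot 0.78 [242. 138. 263. 160.] [252.5 148.2]
vial 0.67 [324. 148. 334. 156.] [328.2 152.4]
tape_roll 0.73 [146. 208. 188. 238.] [165.5 222.4]
side 383.0086929813346 -0.12132794253054709 [ 1.23469848 -0.08412349 -0.12517146] [ 0.45155083 -0.51291111  0.39046826]
pin_mid 0.7 [220. 202. 240. 223.] [228.3 212.7]
pin_stand 0.83 [224. 215. 253. 267.] [241.  245.3]
dock_hole 0.86 [211. 200. 290. 241.] [256.  217.9]
carriage 0.75 [215. 198. 256. 225.] [236.1 213.3]
carriage_tab 0.62 [216. 196. 260. 222.] [236.  212.5]
timer 0.73 [300. 236. 333. 260.] [313.1 246.8]
timer 0.21 [223. 216. 259. 268.] [240.8 245.6]
drying_pot 0.73 [290. 197. 319. 234.] [302.2 215.4]
vial 0.69 [317. 251. 332. 278.] [325.5 263.9]
tape_roll 0.84 [197. 180. 236. 208.] [215.2 192.1]
```

View pics/top.png

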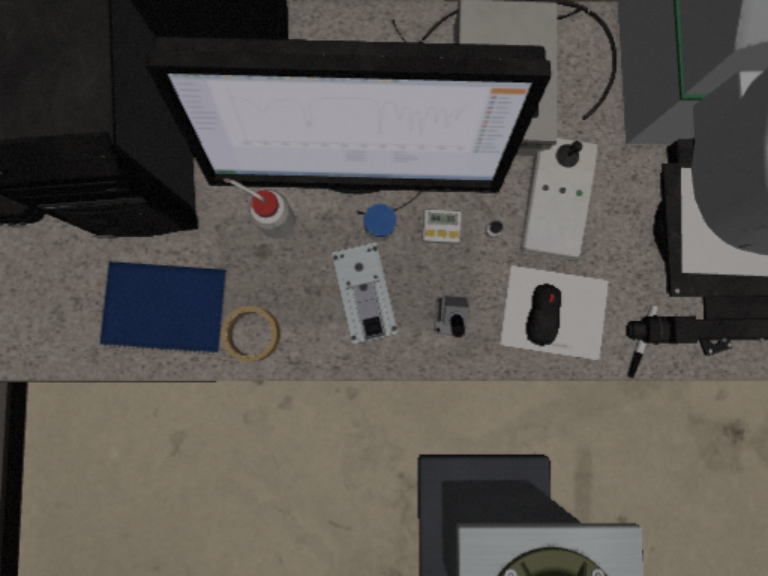

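View pics/side.png

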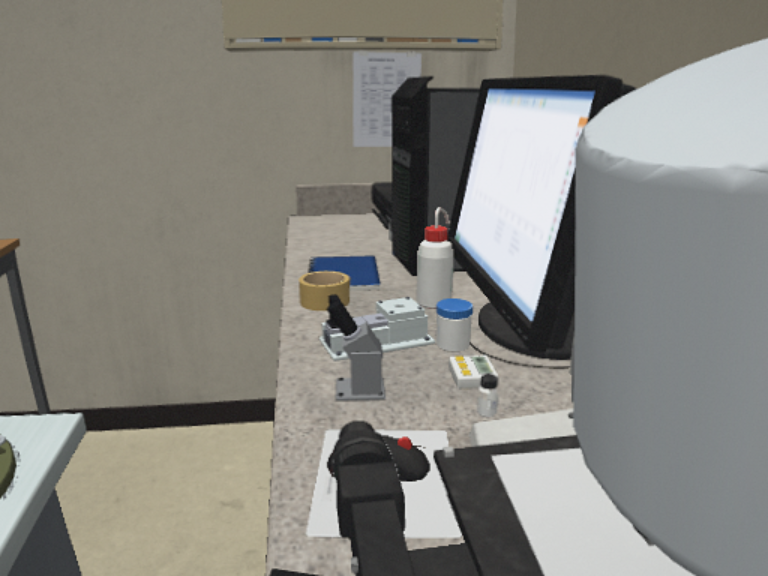

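The top view shows the dock hole near (240,179) and the tab near (249,218). The stand is near (299,209), with the pin handle at (305,216) leaning towards the robot. The monitor stands beyond them.

```bash
python3 - <<'E'
from h import *
T=camera("top");S=camera("side")
save(T,"tc.png",[200,130,340,250],5.5)
for n,u,v,z in[("hole",240,178.7,.058),("tabtop",248.7,218,.088),("handle",305,217,.12),("stand",302,203,.085),("foot",294,210,.008),("pot",252.5,147,.069),("mon",350/1.5,188/1.5,.1),("bottle",265/1.5,205/1.5,.18)]:
    print(n,at_z(T,u,v,z).round(4))
print("hole meet",meet(ray(T,240,178.7),ray(S,399/1.5,306/1.5)))
print("handle end meet",meet(ray(T,305.5,220),ray(S,335/1.5,300/1.5)))
E
```

```text
hole [0.593  0.3288 0.058 ]
tabtop [0.4909 0.3066 0.088 ]
handle [0.492  0.1714 0.12  ]
stand [0.5283 0.1737 0.085 ]
foot [0.5155 0.1855 0.008 ]
pot [0.6734 0.2967 0.069 ]
mon [0.7222 0.345  0.1   ]
bottle [0.6748 0.4732 0.18  ]
hole meet (array([0.59511334, 0.32854493, 0.05724566]), np.float64(0.004057941991455787))
handle end meet (array([0.48587826, 0.17192427, 0.13237165]), np.float64(0.003144786338459306))
```

View pics/tc.png

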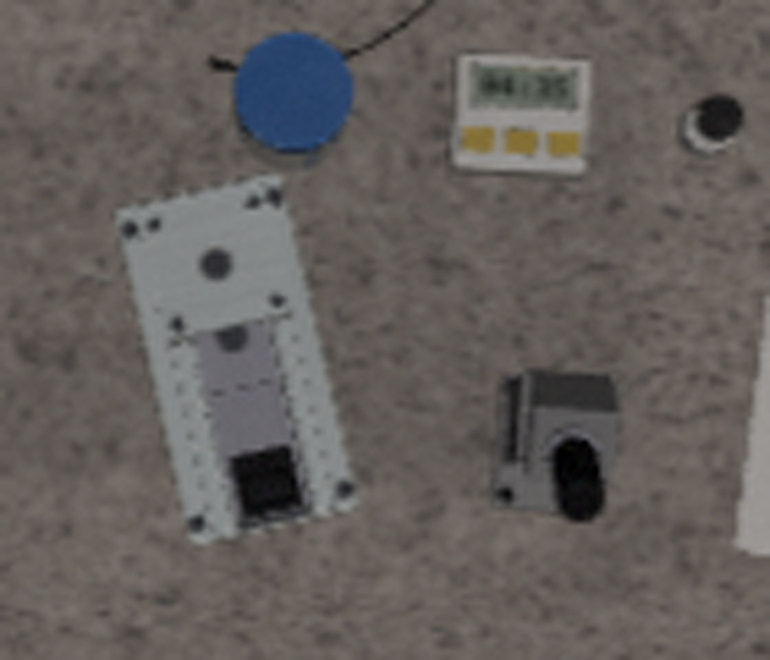

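```bash
python3 -m inch '[[[0,0,0,1.5,5.7,1.2,-1],[0,0,0,1.5,5.7,1.2,-1],[0,0,0,1.5,5.7,1.2,-1],[0,0,0,1.5,5.7,1.2,-1],[0,0,0,1.5,5.7,1.2,-1],[0,0,0,1.5,5.7,1.2,-1],[0,0,0,1.5,5.7,1.2,-1],[0,0,0,1.5,5.7,1.2,-1]]]' 30
python3 - <<'E'
from h import *
import workcell
print([n for n in dir(workcell) if not n.startswith('_')])
print("tips",globals().get("tips_ahead"))
o=get_obs();M=R.from_rotvec(o["eef_rot"]).as_matrix();print(M.round(3),o["tcp_pos"])
c=camera("wrist");print(c["T_tool_cam"],c["fx"],c["cx"],c["cy"],c["k1"])
E
```

```text
t: 2.1
tcp_pos: [0.3652, -0.1171, 0.3101]
eef_rot: [3.077, 0.628, 0.001]
wrist_force: [1.7, 0.0, -0.4]
gripper_width: 1.0
['Unreachable', 'camera', 'close_job', 'get_obs', 'regions_of', 'tips_ahead']
tips 0.019
[[ 0.92   0.392  0.001]
 [ 0.392 -0.92  -0.001]
 [ 0.001  0.001 -1.   ]] [ 0.36521167 -0.1170761   0.31005379]
[[-6.02539674e-04  9.54739757e-01  2.97441816e-01  7.63133687e-02]
 [ 9.99999810e-01  6.14372856e-04  5.37024955e-05 -1.00430997e-03]
 [-1.31468271e-04  2.97441792e-01 -9.54739945e-01 -1.59250034e-01]
 [ 0.00000000e+00  0.00000000e+00  0.00000000e+00  1.00000000e+00]] 282.89390477894847 254.2102638035056 191.6447658324168 0.021939959607093037
```

```bash
python3 -m inch '[[[0,0,-0.044,0.4,5.7,0,-1],[0,0,-0.044,0.4,5.7,0,-1],[0,0,-0.044,0.4,5.7,0,-1],[0,0,-0.044,0.4,5.7,0,-1],[0,0,0,0.4,5.7,0,-1],[0,0,0,0,4,0,-1],[0,0,0,0,0,0,-1],[0,0,0,0,0,0,1]]]' 30
python3 - <<'E'
from h import *
T=camera("top");S=camera("side")
for n,a,b in[("monBL",(212,187),(453,240)),("monTL",(152,65),(483,85)),("monBR",(497,190),(533,358))]:
    print(n,meet(ray(T,a[0]/1.5,a[1]/1.5),ray(S,b[0]/1.5,b[1]/1.5)))
o=get_obs();c=camera("wrist");print(o["tcp_pos"],o["eef_rot"],o["q"].round(2))
import pickle;pickle.dump((o,c),open("w1.pkl","wb"))
for t in["pin_mid","pin_stand","dock_hole","carriage_tab"]:
    for r in regions_of(c,t)[:1]:print(t,r["confidence"],r["box"])
save(c,"w1.png",None,1.55)
E
```

```text
t: 3.15
tcp_pos: [0.3851, 0.2051, 0.3091]
eef_rot: [3.121, 0.355, -0.001]
wrist_force: [-0.0, -0.2, 0.2]
gripper_width: 0.819
monBL (array([0.73729087, 0.57486041, 0.09421763]), np.float64(0.02359430613079866))
monTL (array([0.80004114, 0.57977458, 0.39634442]), np.float64(0.000544108212661817))
monBR (array([0.72646258, 0.0936837 , 0.07053836]), np.float64(0.0002676231335039842))
[0.38526835 0.2045205  0.30915643] [ 3.12089567e+00  3.51941731e-01 -1.57866538e-04] [ 0.16  0.19 -0.86  1.78  0.15  1.24 -2.08]
pin_mid 0.62 [292.8, 62.4, 312.8, 102.6]
pin_stand 0.57 [273.8, 38.9, 325.6, 95.2]
dock_hole 0.88 [173.0, 0.5, 231.1, 79.6]
carriage_tab 0.56 [178.7, 1.1, 215.1, 72.2]
```

View pics/w1.png

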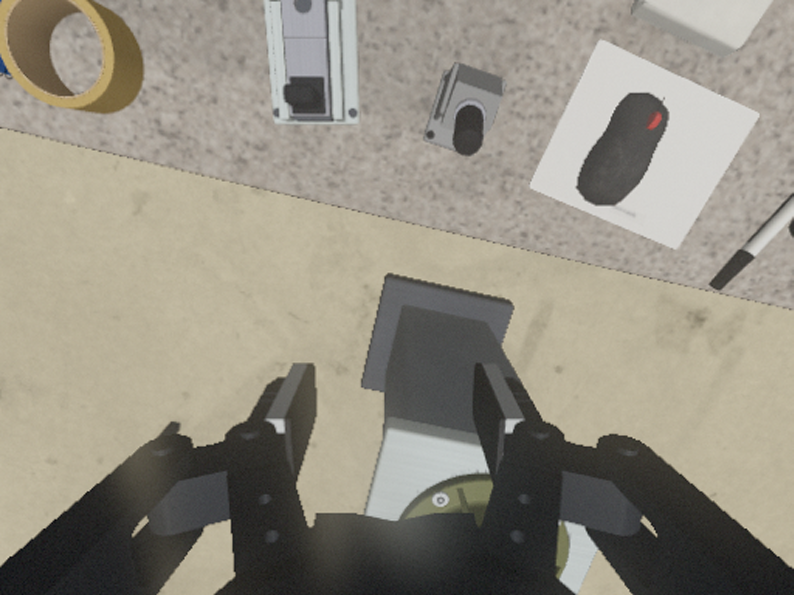

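```bash
python3 - <<'E'
from h import *
import pickle
o,c=pickle.load(open("w1.pkl","rb"))
M=R.from_rotvec(o["eef_rot"]).as_matrix();print(M.round(3))
w=lambda u,v,z:at_z(c,u/1.55,v/1.55,z,o).round(4)
tab=w(307,95,.088);print("tab",tab)
print("corner dock",w(275,123,.004),w(358,123,.004), "up",w(268,0,.004),w(356,0,.004))
print("hole tongue",w(303,5,.04)); print("handle end",w(467,143,.1283),"collar",w(470,108,.087),"foot corner",w(425,140,.008), "foot left back",w(447,82,.008))
a=np.radians(12.8);d=np.array([np.cos(a),np.sin(a)])
hole=np.array([.5945,.3297]);print("along",(hole-tab[:2])@d,"lat",(hole-tab[:2])@[-d[1],d[0]])
for t in(.035,.018):
    p=tab[:2]-t*d;print(t,p,(p-o["tcp_pos"][:2])*100)
E
```

```text
[[ 0.975  0.223  0.   ]
 [ 0.223 -0.975 -0.001]
 [-0.     0.001 -1.   ]]
tab [0.4916 0.3002 0.088 ]
corner dock [0.4669 0.3439 0.004 ] [0.4853 0.2644 0.004 ] up [0.568  0.3642 0.004 ] [0.5861 0.2865 0.004 ]
hole tongue [0.5627 0.3242 0.04  ]
handle end [0.4827 0.173  0.1283] collar [0.5113 0.1718 0.087 ] foot corner [0.4845 0.1966 0.008 ] foot left back [0.5391 0.1888 0.008 ]
along 0.10687854923781678 lat 0.005969565546970892
0.035 [0.45746977 0.2924458 ] [7.22014276 8.79253055]
0.018 [0.47404731 0.29621213] [8.87789666 9.169163  ]
```

```bash
python3 -m inch '[[[0,0,0,3.6,4.6,0,1],[0,0,0,3.6,4.5,-1,1],[0,0,0,0,0,-6,1],[0,0,0,0,0,-6,1],[0,0,0,0,0,-6,1],[0,0,0,0,0,-4.5,1],[0,0,0,0.97,0.21,0,1],[0,0,0,0.97,0.21,0,1]]]' 30
python3 -m inch '[[[0,0,0,0.78,0.17,0,1],[0,0,0,0.78,0.17,0,1],[0,0,0,0.49,0.1,0,1],[0,0,0,0,0,0,1]]]'
```

```text
t: 4.5
tcp_pos: [0.4781, 0.3022, 0.076]
eef_rot: [-3.12, -0.355, -0.003]
wrist_force: [0.5, 0.5, 0.8]
gripper_width: -0.003
t: 5.0
tcp_pos: [0.4972, 0.3056, 0.0744]
eef_rot: [-3.121, -0.355, -0.0]
wrist_force: [-0.4, 0.0, -0.6]
gripper_width: 0.0
```

```bash
python3 -m inch '[[[0,0,0,0.39,0.08,0,1],[0,0,0,0.29,0.06,0,1]]]'
python3 -m inch '[[[0,0,0,0.29,0.06,0,1],[0,0,0,0.2,0.04,0,1]]]'
python3 - <<'E'
from h import *
T=camera("top");save(T,"t2.png",[200,130,340,250],5.5)
E
```

```text
t: 5.25
tcp_pos: [0.5038, 0.307, 0.0743]
eef_rot: [3.121, 0.356, 0.0]
wrist_force: [-0.3, -0.5, -0.5]
gripper_width: 0.002
t: 5.5
tcp_pos: [0.5088, 0.3081, 0.0742]
eef_rot: [-3.121, -0.355, 0.0]
wrist_force: [-0.1, -0.1, -0.0]
gripper_width: 0.002
```

View pics/t2.png

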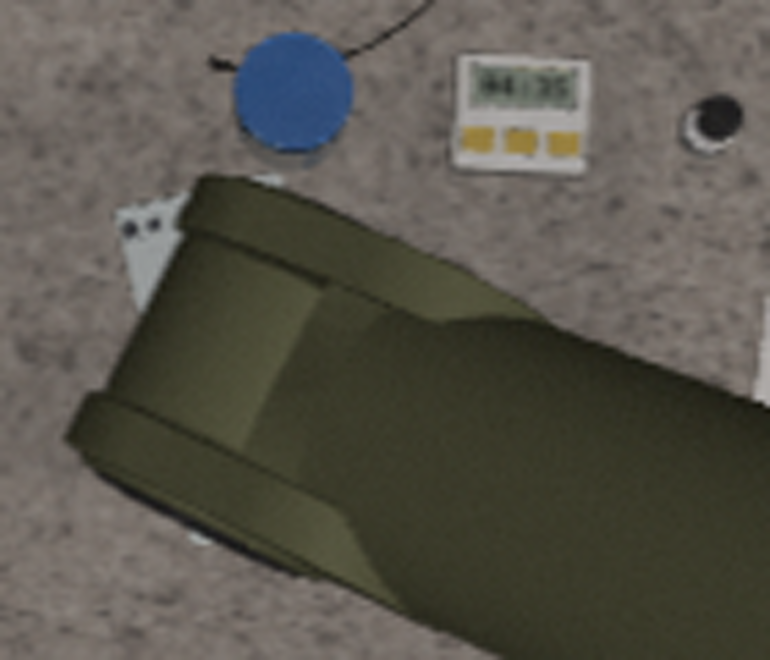

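The arm hides the dock in the top view, so I'll use the wrist camera instead.

```bash
python3 - <<'E'
from h import *
c=camera("wrist");save(c,"w2.png",[100,0,420,300],2)
E
```

```text
(no output)
```

View pics/w2.png

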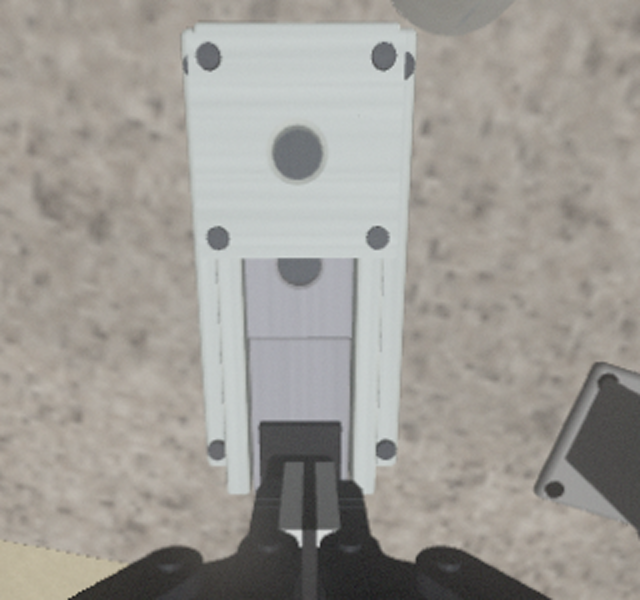

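```bash
python3 - <<'E'
from h import *
o=get_obs();c=camera("wrist")
w=lambda u,v,z:at_z(c,100+u/2,v/2,z,o)
h=w(298,153,.058);print("hole",h)
print("bolts",w(208,56,.058),w(384,56,.058),w(218,238,.058),w(378,238,.058))
b1,b2=w(608,382,.008),w(553,489,.008);print("foot bolts",b1,b2,np.degrees(np.arctan2(*(b1-b2)[[1,0]])))
print("foot corners",w(597,363,.008),w(537,492,.008))
print("tongue hole",w(300,264,.046),"tab front",w(300,424,.088),w(260,424,.088),w(340,424,.088))
print(o["tcp_pos"])
E
```

```text
hole [0.59634358 0.33235174 0.058     ]
bolts [0.61465452 0.36166278 0.058     ] [0.62546101 0.31476382 0.058     ] [0.56790435 0.35059619 0.058     ] [0.57867852 0.30377755 0.058     ]
foot bolts [0.5426595  0.18948942 0.008     ] [0.49086815 0.19436707 0.008     ] -5.380182341611765
foot corners [0.54932852 0.19691618 0.008     ] [0.48787795 0.20068698 0.008     ]
tongue hole [0.56482413 0.32484335 0.046     ] tab front [0.52660072 0.31562428 0.088     ] [0.52413421 0.32636071 0.088     ] [0.52907016 0.30488689 0.088     ]
[0.50877638 0.30805091 0.07422971]
```

```bash
python3 - <<'E'
from h import *
o=get_obs();c=camera("wrist")
P=lambda p:((proj(c,p,o)-[100,0])*2).round(0)
M,_=pose(c,o);print("cam",pose(c,o)[1])
t=o["tcp_pos"];print("tip",P(t-[0,0,.019]),"tcp",P(t))
a=np.radians(13.3);d=np.array([np.cos(a),np.sin(a),0]);l=np.array([-d[1],d[0],0])
h=np.array([.5963,.3324,0])
for s in(0,.005,.01,.02,.03):
    tc=h-d*(.115-s);print(s,"tongue",P(h-d*(.04-s)+[0,0,.046]),"tabfrontbottom",P(tc+d*.007+l*.012+[0,0,.042]),P(tc+d*.007-l*.012+[0,0,.042]),"top front",P(tc+d*.007+l*.012+[0,0,.088]),P(tc+d*.007-l*.012+[0,0,.088]))
E
```

```text
cam [0.58256756 0.32613411 0.23344035]
tip [312. 441.] tcp [312. 465.]
0 tongue [300. 287.] tabfrontbottom [270. 470.] [334. 469.] top front [260. 539.] [341. 539.]
0.005 tongue [300. 272.] tabfrontbottom [269. 457.] [334. 457.] top front [259. 524.] [341. 524.]
0.01 tongue [300. 256.] tabfrontbottom [269. 445.] [334. 444.] top front [258. 509.] [342. 508.]
0.02 tongue [299. 224.] tabfrontbottom [268. 419.] [335. 419.] top front [257. 477.] [342. 477.]
0.03 tongue [299. 190.] tabfrontbottom [268. 393.] [335. 393.] top front [256. 445.] [342. 444.]
```

```bash
python3 - <<'E'
from h import *
c=camera("wrist");s=camera("side")
a=cv2.resize(c["color"][190:280,200:300],(440,396),interpolation=cv2.INTER_CUBIC);b=cv2.resize(s["color"][170:260,190:270],(352,396),interpolation=cv2.INTER_CUBIC)
im=np.hstack([a,b]);im=(255*(im/255.)**.5).astype(np.uint8);cv2.imwrite("pics/z.png",im[:,:,::-1])
E
```

```text
(no output)
```

View pics/z.png

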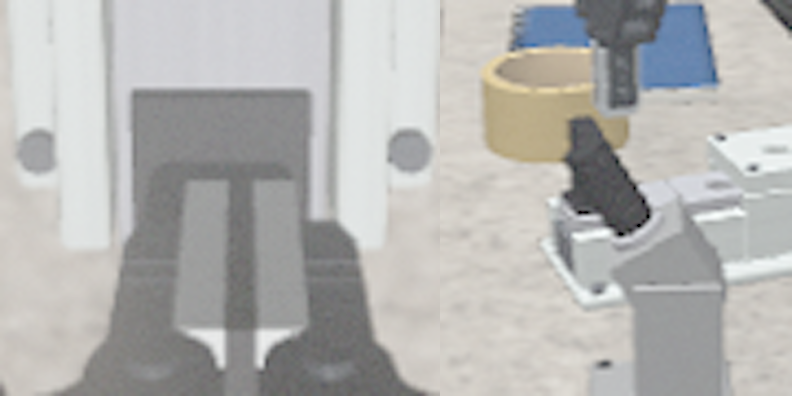

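```bash
python3 - <<'E'
from h import *
o=get_obs();s=camera("side");t=o["tcp_pos"]
P=lambda p:((proj(s,p)-[190,170])*4.4+[440,0]).round(0)
for z in(-.019,0,.03,.06):print(z,P(t+[0,0,z]))
print("hole",P([.5963,.3324,.058]));print("handle end",P([.483,.173,.128]))
for z in(.042,.088):print("tab",z,P([.4922,.3078,z]),P([.5213,.313,z]))
print(o["q"])
E
```

```text
-0.019 [614. 177.]
0 [614. 143.]
0.03 [612.  89.]
0.06 [611.  33.]
hole [772. 146.]
handle end [577. 141.]
tab 0.042 [585. 202.] [639. 195.]
tab 0.088 [582. 120.] [637. 114.]
[-0.15903968  0.67960375 -0.7055901   1.75635954  0.54228912  0.91009951
 -2.44225224]
```

The side view shows the fingertips at about z=0.092, above the tab. They passed over it, which agrees with the zero force I felt. I'll back off, go lower and check.

```bash
python3 -m inch '[[[0,0,0,-2.2,-0.35,0.5,1],[0,0,0,-2.2,-0.3,0,1],[0,0,0,0,0,-2,1],[0,0,0,0,0,-2,1],[0,0,0,0,0,0,1]]]'
python3 - <<'E'
from h import *
o=get_obs();s=camera("side");t=o["tcp_pos"];c=camera("wrist")
P=lambda p:((proj(s,p)-[190,170])*4.4+[400,0]).round(0)
print(t,"tip pred",P(t-[0,0,.019]),"tcp",P(t),P(t+[0,0,.017]))
a=cv2.resize(c["color"][180:280,200:300],(400,400),interpolation=cv2.INTER_CUBIC);b=cv2.resize(s["color"][170:260,190:270],(352,396),interpolation=cv2.INTER_CUBIC)
b=np.pad(b,((0,4),(0,0),(0,0)))
im=np.hstack([a,b]);im=(255*(im/255.)**.5).astype(np.uint8);cv2.imwrite("pics/z2.png",im[:,:,::-1])
E
```

```text
t: 6.48
tcp_pos: [0.4638, 0.3009, 0.0383]
eef_rot: [3.12, 0.356, -0.003]
wrist_force: [0.1, -0.6, -0.6]
gripper_width: -0.0
[0.46380781 0.3008621  0.03831836] tip pred [493. 250.] tcp [491. 217.] [490. 186.]
```

View pics/z2.png

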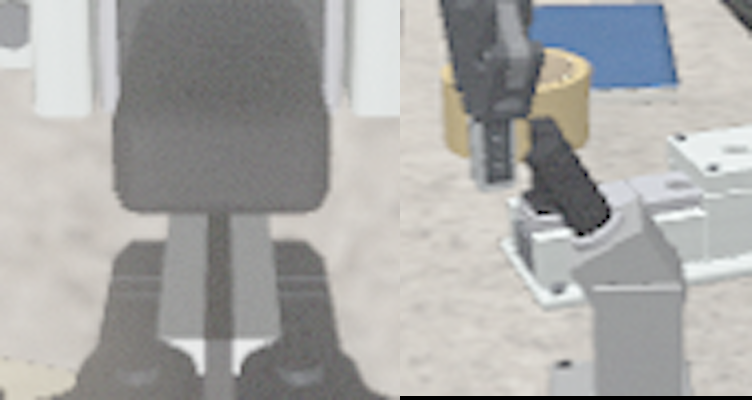

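```bash
python3 -m inch '[[[0,0,0,0.97,0.23,0,1],[0,0,0,0.97,0.23,0,1],[0,0,0,0.97,0.23,0,1],[0,0,0,0.68,0.16,0,1]]]'
python3 -m inch '[[[0,0,0,0.39,0.09,0,1],[0,0,0,0.29,0.07,0,1]]]'
python3 -m inch '[[[0,0,0,0.2,0.05,0,1],[0,0,0,0.2,0.05,0,1]]]'
```

```text
t: 7.08
tcp_pos: [0.5012, 0.3103, 0.0393]
eef_rot: [-3.121, -0.355, -0.0]
wrist_force: [-2.2, -0.3, 1.3]
gripper_width: -0.001
t: 7.32
tcp_pos: [0.5065, 0.3114, 0.0391]
eef_rot: [3.121, 0.356, -0.003]
wrist_force: [-8.9, -2.2, 6.7]
gripper_width: -0.002
t: 7.58
tcp_pos: [0.5064, 0.3113, 0.039]
eef_rot: [3.117, 0.358, -0.012]
wrist_force: [-19.6, -6.0, 15.7]
gripper_width: 0.001
```

```bash
python3 -m inch '[[[0,0,0,-2.2,-0.5,0,1],[0,0,0,-0.5,-1,5.5,1],[0,0,0,-1,-2.5,5.5,0],[0,0,0,-1,-3.5,4,-1],[0,0,0,-1,-4,2,-1],[0,0,0,0,0,0,-1],[0,0,0,0,0,0,-1]]]'
python3 - <<'E'
from h import *
import pickle
o=get_obs();c=camera("wrist");T=camera("top");S=camera("side");pickle.dump((o,c,T,S),open("w3.pkl","wb"));print(o["tcp_pos"],o["eef_rot"])
for n,q in(("w",c),("s",S),("t",T)):
  for t in["pin_mid","pin_stand","carriage_tab"]:
    for r in regions_of(q,t)[:1]:print(n,t,round(r["confidence"],2),np.round(r["box"]))
save(c,"w3.png",[120,0,440,260],2.5)
E
```

```text
t: 8.45
tcp_pos: [0.4548, 0.1978, 0.2093]
eef_rot: [-3.121, -0.354, -0.002]
wrist_force: [0.2, 0.4, 0.0]
gripper_width: 0.997
[0.45478216 0.1977846  0.20926995] [-3.12121216e+00 -3.54366483e-01 -1.56780992e-03]
w pin_mid 0.75 [279. 123. 307. 179.]
w pin_stand 0.84 [261.  90. 326. 153.]
w carriage_tab 0.85 [135.   2. 182.  95.]
s pin_mid 0.88 [216. 200. 238. 225.]
s pin_stand 0.97 [224. 214. 256. 267.]
s carriage_tab 0.51 [231. 194. 259. 218.]
t pin_stand 0.76 [289. 198. 312. 225.]
t carriage_tab 0.66 [235. 190. 251. 212.]
```

View pics/w3.png

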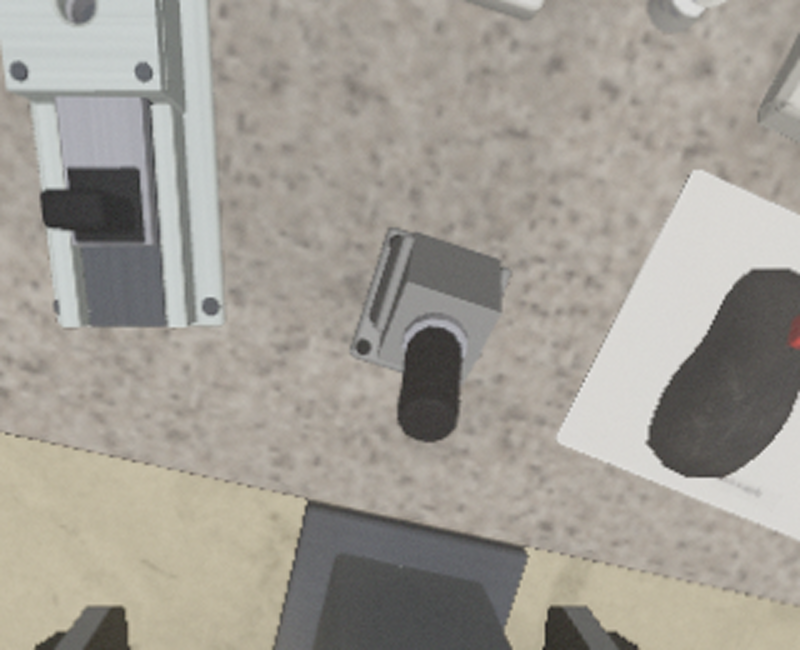

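```bash
cat > fit.py <<'E'
from h import *
import pickle
from scipy.optimize import minimize
o,c,T,S=pickle.load(open("w3.pkl","rb"))
W=lambda u,v,z:at_z(c,120+u/2.5,v/2.5,z,o)
b1,b2=W(395,241,.008),W(363,347,.008);print("bolts",b1,b2,"yaw",np.degrees(np.arctan2(*(b1-b2)[[1,0]])))
print("end",W(429,417,.1283),"collar rim",W(434,340,.0893),"hole",W(76,8,.058))
views=[(c,o,(278,120,310,182)),(T,None,(297,206,312,228)),(S,None,(214,196,240,226))]
obs=[]
for q,ob,b in views:
    g=q["color"].max(2);m=np.zeros(g.shape,np.uint8);m[b[1]:b[3],b[0]:b[2]]=g[b[1]:b[3],b[0]:b[2]]<52;
    n,l,st,_=cv2.connectedComponentsWithStats(m);k=1+st[1:,4].argmax();m=(l==k).astype(float);obs.append(m);print(st[k])
def axis(p):
    y,t=p[3],p[4];return np.array([-np.sin(t)*np.cos(y),-np.sin(t)*np.sin(y),np.cos(t)])
def pts(p):
    a=axis(p);e=np.cross(a,[0,0,1]);e/=np.linalg.norm(e);f=np.cross(a,e);th=np.linspace(0,2*np.pi,24)
    ring=.011*(np.cos(th)[:,None]*e+np.sin(th)[:,None]*f)
    return np.vstack([p[:3]+a*.006+ring,p[:3]+a*.050+ring])
def cost(v,ret=False):
    p=np.array([v[0],v[1],.085+v[2],v[3],np.radians(30)]);J=(v[2]/.002)**2*.01;L=[]
    for (q,ob,b),m in zip(views,obs):
        uv=np.array([proj(q,x,ob) for x in pts(p)]);h=cv2.convexHull((uv*64).astype(np.int32))
        x0,y0,x1,y1=b[0]-10,b[1]-10,b[2]+10,b[3]+10
        im=np.zeros(((y1-y0)*4,(x1-x0)*4),np.uint8);hh=((uv-[x0-.5,y0-.5])*4*16).astype(np.int32)
        cv2.fillConvexPoly(im,cv2.convexHull(hh),255,shift=4)
        r=cv2.resize(im,(x1-x0,y1-y0),interpolation=cv2.INTER_AREA)/255.;ob_=m[y0:y1,x0:x1]
        L.append(abs(r-ob_).sum()/ob_.sum())
    return L if ret else sum(L)+J
best=min((minimize(cost,[.508,.173,0,np.radians(y0)],method="Nelder-Mead",options=dict(initial_simplex=np.array([[.508,.173,0,np.radians(y0)],[.514,.173,0,np.radians(y0)],[.508,.179,0,np.radians(y0)],[.508,.173,.003,np.radians(y0)],[.508,.173,0,np.radians(y0+8)]]),maxiter=300)) for y0 in(-15,-5,5)),key=lambda r:r.fun)
v=best.x;print(v[:3],np.degrees(v[3]),best.fun,cost(v,True))
E
python3 fit.py
```

```text
bolts [0.5430821  0.18973569 0.008     ] [0.4905721  0.19290031 0.008     ] yaw -3.448871645518878
end [0.48506444 0.17264108 0.1283    ] collar rim [0.50792052 0.17175822 0.0893    ] hole [0.59408175 0.33128768 0.058     ]
[288 140   1   1   1]
[297 206  15  22 261]
[218 196  22  28 352]
[ 0.50525423  0.22238894 -0.00733887] -12.360455183068533 2.994770929323206 [np.float64(1.0), np.float64(1.0081736909323116), np.float64(0.8519496434937611)]
```

```bash
sed -i 's/g\[b\[1\]:b\[3\],b\[0\]:b\[2\]\]<52/g[b[1]:b[3],b[0]:b[2]]<TH.pop(0)/; s/^obs=\[\]/obs=[];TH=[62,45,52]\nfor q,ob,b in views: print(np.percentile(q["color"].max(2)[b[1]:b[3],b[0]:b[2]],[2,10,20,30,40,50,60,70,80]))/' fit.py; python3 fit.py
```

```text
bolts [0.5430821  0.18973569 0.008     ] [0.4905721  0.19290031 0.008     ] yaw -3.448871645518878
end [0.48506444 0.17264108 0.1283    ] collar rim [0.50792052 0.17175822 0.0893    ] hole [0.59408175 0.33128768 0.058     ]
[ 55.  57.  59.  62.  66. 111. 149. 151. 157.]
[23.  27.  29.  32.  35.  38.5 41.  46.  52.2]
[ 20.   26.   29.   30.   35.   81.5 111.  126.  136. ]
[280 131  24  34 534]
[297 206  15  22 224]
[218 196  22  28 352]
[ 0.50754602  0.1657551  -0.00142513] -34.27879578049681 1.9494110811564582 [np.float64(1.0089153264301975), np.float64(0.479936974789916), np.float64(0.45548128342245986)]
```

```bash
sed -i 's/TH=\[62,45,52\]/TH=[85,55]/; s/(T,None,(297,206,312,228)),//' fit.py; python3 fit.py
```

```text
bolts [0.5430821  0.18973569 0.008     ] [0.4905721  0.19290031 0.008     ] yaw -3.448871645518878
end [0.48506444 0.17264108 0.1283    ] collar rim [0.50792052 0.17175822 0.0893    ] hole [0.59408175 0.33128768 0.058     ]
[ 55.  57.  59.  62.  66. 111. 149. 151. 157.]
[ 20.   26.   29.   30.   35.   81.5 111.  126.  136. ]
[279 131  26  46 935]
[218 196  22  28 356]
[ 5.09541186e-01  1.70667143e-01 -4.72916912e-04] -9.22176019355254 0.5942307750502185 [np.float64(0.1629820698332809), np.float64(0.4306895792024675)]
```

```bash
python3 -m inch '[[[0,0,-0.156,-0.4,-0.5,0,-1],[0,0,-0.156,-0.4,-0.4,0,-1],[-0.0152,-0.1738,0,-0.3,-0.4,0,-1],[-0.0152,-0.1738,0,-0.3,-0.4,0,-1],[-0.0152,-0.1738,0,-0.3,-0.4,0,-1],[0,0,0,0,0,0,-1]]]' 40
cat > e.py <<'E'
from h import *
import sys
o=get_obs();M=R.from_rotvec(o["eef_rot"]).as_matrix();a=np.array([-.498,.0436,.866]);mid=np.array([.510,.1705,.085])
print(o["tcp_pos"].round(4),"q",o["q"].round(2),"F",o["wrist_force"].round(1));print(M.round(3))
Mt=np.c_[np.cross([.0872,.9962,0],-a)*0,[0,0,0],[0,0,0]]
z=-a/np.linalg.norm(a);y=np.array([-.0872,-.9962,0]);x=np.cross(y,z);Mt=np.c_[x,y,z]
print("turn left",R.from_matrix(Mt@M.T).as_rotvec().round(4))
for d in(.065,0.):print(d,"delta cm",((mid-.005*a+d*a-o["tcp_pos"])*100).round(2))
E
python3 e.py
```

```text
t: 9.8
tcp_pos: [0.4395, 0.1807, 0.2008]
eef_rot: [3.054, -0.12, 0.565]
wrist_force: [0.4, 1.1, -0.0]
gripper_width: 1.0
[0.4395 0.1807 0.2008] q [-0.23  0.16 -0.48  2.18  0.59  0.65 -2.79] F [ 0.4  1.1 -0. ]
[[ 0.931 -0.082  0.356]
 [-0.07  -0.996 -0.047]
 [ 0.358  0.019 -0.933]]
turn left [ 0.0054 -0.1578 -0.0041]
0.065 delta cm [ 4.07 -0.76 -6.38]
0.0 delta cm [  7.3   -1.04 -12.01]
```

```bash
python3 -m inch '[[[0.0054,-0.1578,-0.004,1,-0.4,-1,-1],[0,0,0,0,0,0,-1]]]'; python3 e.py
```

```text
t: 10.05
tcp_pos: [0.4436, 0.1784, 0.1898]
eef_rot: [3.042, -0.127, 0.59]
wrist_force: [-0.3, 0.7, -0.2]
gripper_width: 1.003
[0.4436 0.1784 0.1898] q [-0.44  0.17 -0.25  2.2   0.61  0.59 -2.81] F [-0.3  0.7 -0.2]
[[ 0.924 -0.088  0.372]
 [-0.073 -0.996 -0.055]
 [ 0.375  0.024 -0.927]]
turn left [ 0.0116 -0.1406  0.0024]
0.065 delta cm [ 3.65 -0.53 -5.28]
0.0 delta cm [  6.89  -0.81 -10.91]
```

```bash
python3 -m inch '[[[0.068,-0.01,-0.171,0,0,0.5,-1],[0.068,-0.01,-0.171,0,0,0.5,-1],[0.068,-0.01,-0.171,0,0,0.5,-1]]]'; python3 e.py
```

```text
t: 10.42
tcp_pos: [0.4427, 0.1761, 0.1958]
eef_rot: [-2.987, 0.692, -0.578]
wrist_force: [0.4, -0.6, -0.5]
gripper_width: 1.0
[0.4427 0.1761 0.1958] q [-1.06  0.18  0.49  2.19  0.33  0.54 -2.87] F [ 0.4 -0.6 -0.5]
[[ 0.833 -0.421  0.36 ]
 [-0.429 -0.901 -0.062]
 [ 0.35  -0.103 -0.931]]
turn left [-0.1423 -0.1323  0.3399]
0.065 delta cm [ 3.74 -0.3  -5.88]
0.0 delta cm [  6.98  -0.59 -11.51]
```

```bash
python3 -m inch '[[[-0.066,0.011,0.171,0,0,0.3,-1],[-0.066,0.011,0.171,0,0,0.3,-1],[-0.066,0.011,0.171,0,0,0,-1],[-0.066,0.011,0.171,0,0,0,-1],[-0.066,0.011,0.171,0,0,0,-1],[-0.066,0.011,0.171,0,0,0,-1],[-0.066,0.011,0.171,0,0,0,-1],[-0.066,0.011,0.171,0,0,0,-1]]]'; python3 e.py
```

```text
t: 11.42
tcp_pos: [0.4426, 0.1764, 0.2018]
eef_rot: [2.509, 1.411, 0.426]
wrist_force: [0.1, 0.3, -0.3]
gripper_width: 0.998
[0.4426 0.1764 0.2018] q [-0.81  0.15  0.2   2.18  0.43  0.58 -1.5 ] F [ 0.1  0.3 -0.3]
[[ 0.494  0.791  0.36 ]
 [ 0.858 -0.51  -0.058]
 [ 0.138  0.338 -0.931]]
turn left [ 0.4907 -0.1931 -0.997 ]
0.065 delta cm [ 3.75 -0.33 -6.48]
0.0 delta cm [  6.98  -0.61 -12.11]
```

```bash
python3 -m inch '[[[-0.066,0.011,0.171,0,0,0,-1],[-0.066,0.011,0.171,0,0,0,-1],[-0.066,0.011,0.171,0,0,0,-1],[-0.066,0.011,0.171,0,0,0,-1],[-0.066,0.011,0.171,0,0,0,-1],[-0.066,0.011,0.171,0,0,0,-1],[-0.066,0.011,0.171,0,0,0,-1],[-0.066,0.011,0.171,0,0,0,-1]]]'; sed -i 's/y=np.array(\[-.0872,-.9962,0\])/y=np.array([.0872,.9962,0])/' e.py; python3 e.py
```

```text
t: 12.42
tcp_pos: [0.4426, 0.1764, 0.2019]
eef_rot: [0.884, 2.631, 0.086]
wrist_force: [-0.3, -0.8, 0.6]
gripper_width: 0.996
[0.4426 0.1764 0.2019] q [-0.6   0.15 -0.04  2.17  0.48  0.61 -0.09] F [-0.3 -0.8  0.6]
[[-0.738  0.572  0.357]
 [ 0.594  0.802 -0.057]
 [-0.319  0.17  -0.932]]
turn left [-0.2294 -0.1234  0.513 ]
0.065 delta cm [ 3.75 -0.32 -6.49]
0.0 delta cm [  6.99  -0.61 -12.12]
```

```bash
python3 -m inch '[[[-0.0574,-0.0309,0.128,0,0,0,-1],[-0.0574,-0.0309,0.128,0,0,0,-1],[-0.0574,-0.0309,0.128,0,0,0,-1],[-0.0574,-0.0309,0.128,0,0,0,-1],[0,0,0,0,0,0,-1]]]';  python3 e.py
```

```text
t: 13.05
tcp_pos: [0.4422, 0.1759, 0.2017]
eef_rot: [0.124, 2.615, -0.029]
wrist_force: [0.9, 0.3, -0.2]
gripper_width: 0.998
[0.4422 0.1759 0.2017] q [-0.68  0.12 -0.05  2.31  0.88  0.5  -0.  ] F [ 0.9  0.3 -0.2]
[[-0.862  0.094  0.499]
 [ 0.082  0.996 -0.045]
 [-0.501  0.003 -0.866]]
turn left [-0.0026  0.0011  0.0065]
0.065 delta cm [ 3.79 -0.28 -6.47]
0.0 delta cm [  7.03  -0.56 -12.1 ]
```

```bash
python3 -m inch '[[[0,0,0,1.9,-0.14,-3.2,-1],[0,0,0,1.9,-0.14,-3.2,-1],[0,0,0,0.8,-0.07,-1.4,-1],[0,0,0,0,0,0,-1]]]';  python3 e.py; python3 - <<'E'
from h import *
import pickle
o=get_obs();c=camera("wrist");S=camera("side");pickle.dump((o,c,S),open("w4.pkl","wb"))
a=np.array([-.498,.0436,.866]);mid=np.array([.510,.1705,.085])
for h in(0,.005,.05):print(h,"wrist",proj(c,mid+a*h,o),"side",proj(S,mid+a*h))
M=R.from_rotvec(o["eef_rot"]).as_matrix()
for k in(.019,0,-.016,-.035):
  for s in(-.0425,.0425):print("tool",k,s,proj(c,o["tcp_pos"]+M@[0,s,k],o).round(),proj(S,o["tcp_pos"]+M@[0,s,k]).round())
A=cv2.resize(c["color"][150:384,120:400],None,fx=1.6,fy=1.6);b=cv2.resize(S["color"][160:260,180:260],(299,374),interpolation=cv2.INTER_CUBIC)
im=np.hstack([A[:374],b]);im=(255*(im/255.)**.6).astype(np.uint8);cv2.imwrite("pics/z4.png",im[:,:,::-1]);print(A.shape)
E
```

```text
t: 13.55
tcp_pos: [0.4892, 0.1723, 0.1227]
eef_rot: [0.127, 2.615, -0.03]
wrist_force: [0.2, 0.8, 0.2]
gripper_width: 0.999
[0.4892 0.1723 0.1227] q [-0.72  0.33  0.11  2.36  1.42  0.3  -0.49] F [0.2 0.8 0.2]
[[-0.862  0.096  0.498]
 [ 0.085  0.995 -0.046]
 [-0.5    0.003 -0.866]]
turn left [-0.0026  0.0006  0.0091]
0.065 delta cm [-0.9   0.09  1.42]
0.0 delta cm [ 2.33 -0.2  -4.21]
0 wrist [253.23246756 207.77177561] side [235.68896063 222.35164669]
0.005 wrist [253.19314184 210.13144888] side [234.35930743 220.35019159]
0.05 wrist [252.73849075 237.40261472] side [222.1467188  201.93960623]
tool 0.019 -0.0425 [191. 221.] [229. 221.]
tool 0.019 0.0425 [315. 221.] [230. 204.]
tool 0 -0.0425 [184. 234.] [224. 213.]
tool 0 0.0425 [321. 234.] [225. 197.]
tool -0.016 -0.0425 [177. 246.] [219. 206.]
tool -0.016 0.0425 [328. 246.] [221. 191.]
tool -0.035 -0.0425 [167. 264.] [213. 198.]
tool -0.035 0.0425 [337. 264.] [216. 183.]
(374, 448, 3)
```

View pics/z4.png

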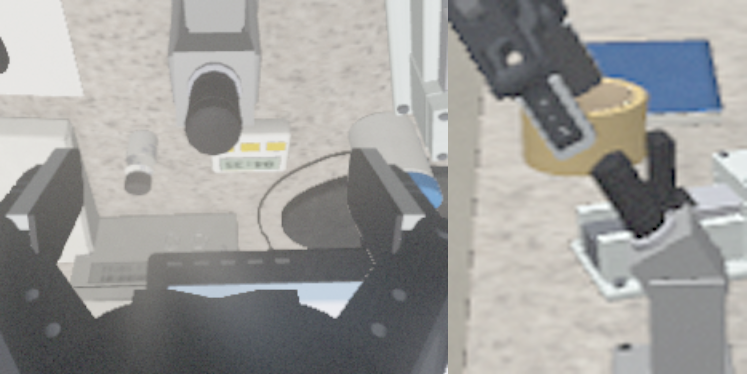

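```bash
python3 -m inch '[[[0,0,0,0.7,-0.06,-1.45,-1],[0,0,0,0.7,-0.06,-1.43,-1],[0,0,0,0.7,-0.06,-1.43,-1],[0,0,0,0,0,0,-1]]]';  python3 e.py; python3 - <<'E'
from h import *
o=get_obs();c=camera("wrist");S=camera("side")
A=cv2.resize(c["color"][150:384,120:400],None,fx=1.6,fy=1.6);b=cv2.resize(S["color"][160:260,180:260],(299,374),interpolation=cv2.INTER_CUBIC)
im=np.hstack([A[:374],b]);im=(255*(im/255.)**.6).astype(np.uint8);cv2.imwrite("pics/z5.png",im[:,:,::-1])
E
```

```text
t: 14.15
tcp_pos: [0.5095, 0.1709, 0.0808]
eef_rot: [0.124, 2.614, -0.028]
wrist_force: [0.2, -0.2, 0.6]
gripper_width: 1.004
[0.5095 0.1709 0.0808] q [-0.64  0.44  0.07  2.37  1.86  0.3  -0.92] F [ 0.2 -0.2  0.6]
[[-0.861  0.094  0.5  ]
 [ 0.083  0.996 -0.044]
 [-0.502  0.004 -0.865]]
turn left [-0.0034  0.0021  0.0065]
0.065 delta cm [-2.94  0.22  5.62]
0.0 delta cm [ 0.3  -0.06 -0.01]
```

View pics/z5.png

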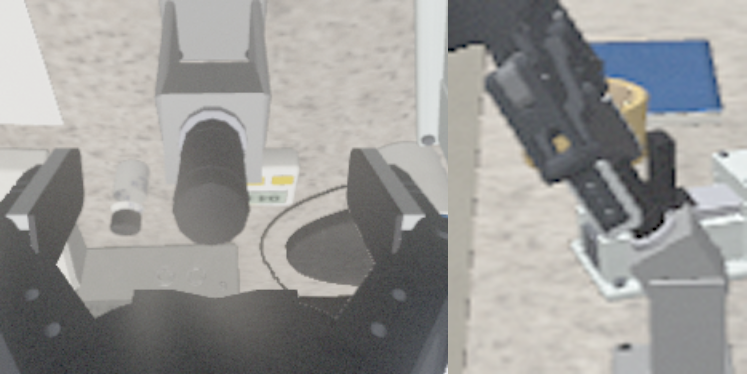

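```bash
python3 -m inch '[[[0,0,0,0,-0.1,0,0],[0,0,0,0,0,0,0.3],[0,0,0,0,0,0,1],[0,0,0,0,0,0,1],[0,0,0,0,0,0,1]]]' 40; python3 e.py
```

```text
t: 14.88
tcp_pos: [0.509, 0.17, 0.0808]
eef_rot: [0.122, 2.614, -0.029]
wrist_force: [-3.7, -0.3, 5.6]
gripper_width: 0.249
[0.509  0.17   0.0808] q [-0.64  0.44  0.07  2.37  1.87  0.3  -0.92] F [-3.7 -0.3  5.6]
[[-0.861  0.092  0.5  ]
 [ 0.081  0.996 -0.044]
 [-0.502  0.003 -0.865]]
turn left [-0.0028  0.0021  0.0052]
0.065 delta cm [-2.89  0.31  5.62]
0.0 delta cm [ 0.35  0.03 -0.01]
```

```bash
python3 -m inch '[[[0,0,0,-0.15,0.013,0.26,1],[0,0,0,-0.25,0.022,0.433,1],[0,0,0,-0.25,0.022,0.433,1]]]'; python3 -m inch '[[[0,0,0,-0.4,0.035,0.69,1],[0,0,0,-0.4,0.035,0.69,1]]]'
python3 - <<'E'
from h import *
S=camera("side")
for t in["pin_mid","pin_stand"]:
    for r in regions_of(S,t)[:1]:print(t,round(r["confidence"],2),np.round(r["box"]))
b=cv2.resize(S["color"][150:270,170:290],(600,600),interpolation=cv2.INTER_CUBIC)
im=(255*(b/255.)**.6).astype(np.uint8);cv2.imwrite("pics/z6.png",im[:,:,::-1])
E
```

```text
t: 15.25
tcp_pos: [0.5023, 0.1705, 0.092]
eef_rot: [0.122, 2.614, -0.029]
wrist_force: [0.5, 0.1, -0.9]
gripper_width: 0.241
t: 15.5
tcp_pos: [0.4942, 0.1712, 0.1059]
eef_rot: [0.122, 2.614, -0.029]
wrist_force: [-0.1, -0.1, -1.6]
gripper_width: 0.241
pin_mid 0.73 [230. 194. 260. 218.]
pin_stand 0.63 [224. 216. 258. 267.]
```

View pics/z6.png

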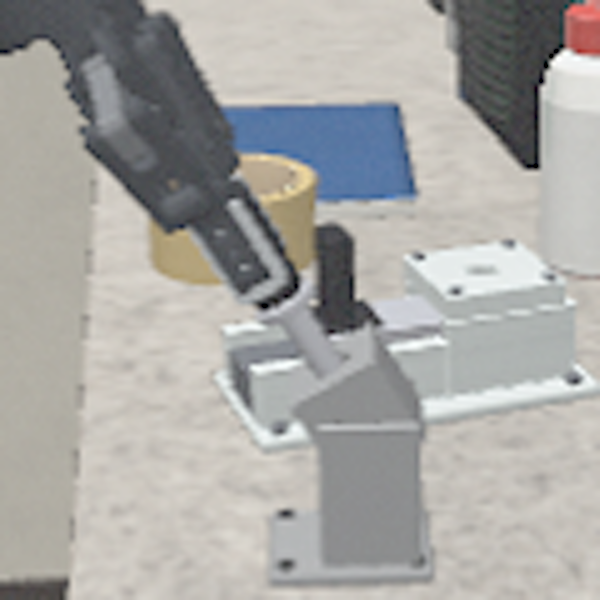

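The pin is about 29 mm out and the stand hasn't moved. Continuing to draw.

```bash
python3 -m inch '[[[0,0,0,-0.5,0.044,0.866,1],[0,0,0,-0.5,0.044,0.866,1],[0,0,0,-0.5,0.044,0.866,1],[0,0,0,-0.5,0.044,0.866,1],[0,0,0,-0.5,0.044,1.5,1],[0,0,0,0,0.3,4,1]]]'; python3 e.py
python3 - <<'E'
from h import *
S=camera("side")
for r in regions_of(S,"pin_stand")[:1]:print(round(r["confidence"],2),np.round(r["box"]))
E
```

```text
t: 16.4
tcp_pos: [0.4682, 0.1755, 0.194]
eef_rot: [0.121, 2.618, -0.034]
wrist_force: [2.2, -0.3, -0.6]
gripper_width: 0.247
[0.4682 0.1755 0.194 ] q [-0.71  0.17  0.04  2.28  0.88  0.46  0.05] F [ 2.2 -0.3 -0.6]
[[-0.864  0.092  0.496]
 [ 0.08   0.996 -0.047]
 [-0.498 -0.001 -0.867]]
turn left [ 0.0008 -0.0023  0.0051]
0.065 delta cm [ 1.19 -0.24 -5.7 ]
0.0 delta cm [  4.43  -0.52 -11.33]
0.77 [221. 215. 258. 269.]
```

```bash
python3 -m inch '[[[0.0091,0.1043,0,2.5,3.1,0,1],[0.0091,0.1043,0,2.5,3.1,0,1],[0.0091,0.1043,0,2.5,3.1,-0.5,1],[0.0091,0.1043,0,2.5,3.1,-0.5,1],[0.0091,0.1043,0,2.5,3.1,-0.5,1],[0,0,0,0,0,0,1],[0,0,0,0,0,0,1]]]'
cat > v.py <<'E'
from h import *
import sys,pickle
o=get_obs();c=camera("wrist");S=camera("side");T=camera("top");M=R.from_rotvec(o["eef_rot"]).as_matrix();t=o["tcp_pos"]
pickle.dump((o,c,S,T),open(sys.argv[1]+".pkl","wb"))
print(t.round(4),"q",o["q"].round(2),"F",o["wrist_force"].round(1));print("tilt fix",np.cross(M[:,2],[0,0,-1]).round(4))
print("to hole cm",((np.array([.5955,.332])-t[:2])*100).round(2))
H=np.array([.5955,.332,.058])
print("side: hole",proj(S,H).round(1),"tip",proj(S,t+M@[0,0,.047]).round(1),"mid",proj(S,t-.003*M[:,2]).round(1))
print("wrist: hole",proj(c,H,o).round(1),"tip",proj(c,t+M@[0,0,.047],o).round(1),"mid",proj(c,t-.003*M[:,2],o).round(1))
p=proj(c,t+M@[0,0,.047],o);x,y=int(p[0])-60,max(0,int(p[1])-50);print("crop",x,y)
A=cv2.resize(c["color"][y:y+100,x:x+120],(480,400),interpolation=cv2.INTER_CUBIC);p=proj(S,H);u,w=int(p[0])-40,int(p[1])-70;print("scrop",u,w)
b=cv2.resize(S["color"][w:w+100,u:u+80],(320,400),interpolation=cv2.INTER_CUBIC)
im=np.hstack([A,b]);im=(255*(im/255.)**.7).astype(np.uint8);cv2.imwrite("pics/%s.png"%sys.argv[1],im[:,:,::-1])
E
python3 v.py v1
```

```text
t: 17.38
tcp_pos: [0.5903, 0.322, 0.1785]
eef_rot: [0.15, 3.113, -0.017]
wrist_force: [-1.0, 0.5, -1.5]
gripper_width: 0.246
[0.5903 0.322  0.1785] q [-0.44  0.6  -0.2   1.43  0.15  1.11  0.81] F [-1.   0.5 -1.5]
tilt fix [0.0122 0.0243 0.    ]
to hole cm [0.52 1.  ]
side: hole [265.1 203.3] tip [264.3 175.3] mid [263.8 154.2]
wrist: hole [264.6 182.5] tip [253.  206.3] mid [252.6 234.9]
crop 192 156
scrop 225 133
```

View pics/v1.png

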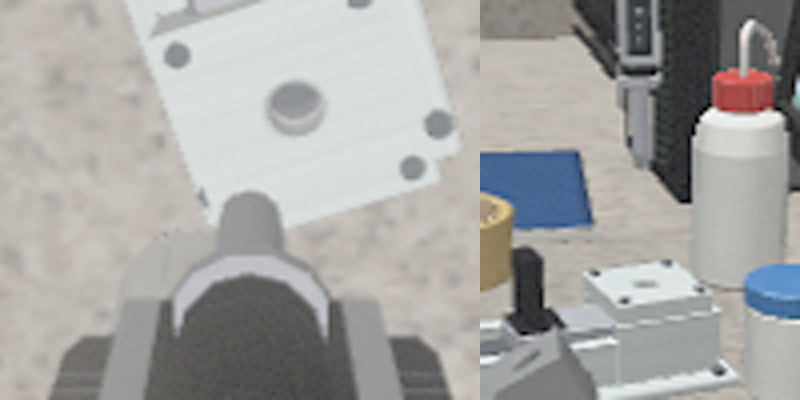

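```bash
python3 -m inch '[[[0.012,0.024,0,0.28,0.5,-1,1],[0,0,0,0.27,0.5,-2,1],[0,0,0,0,0,-2,1],[0,0,0,0,0,-1,1],[0,0,0,0,0,0,1],[0,0,0,0,0,0,1]]]'
python3 v.py v2
```

```text
t: 18.27
tcp_pos: [0.5964, 0.3337, 0.121]
eef_rot: [0.149, 3.136, 0.006]
wrist_force: [-0.9, 0.3, -1.0]
gripper_width: 0.247
[0.5964 0.3337 0.121 ] q [-0.43  0.67 -0.2   1.46  0.14  1.03  0.81] F [-0.9  0.3 -1. ]
tilt fix [-0.0038  0.0023  0.    ]
to hole cm [-0.09 -0.17]
side: hole [265.1 203.3] tip [265.4 196.7] mid [265.5 176.8]
wrist: hole [250.7 198.6] tip [253.  206.3] mid [252.6 234.9]
crop 192 156
scrop 225 133
```

View pics/v2.png

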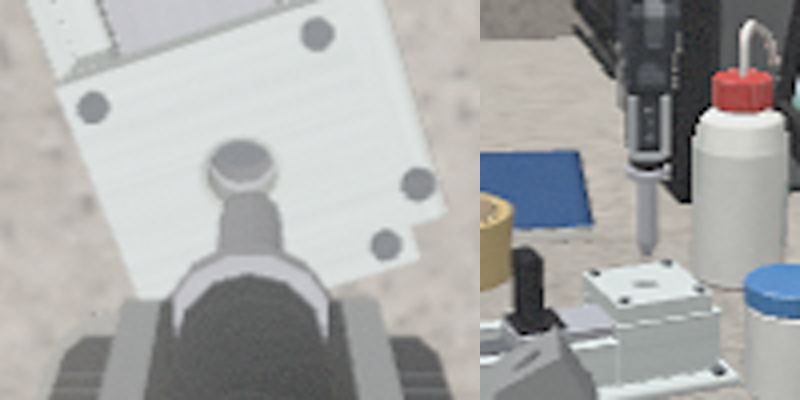

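```bash
python3 -m inch '[[[0,0,0,-0.06,-0.18,-0.5,1],[0,0,0,0,0,-0.6,1],[0,0,0,0,0,-0.6,1],[0,0,0,0,0,-0.5,1],[0,0,0,0,0,-0.3,1]]]'
python3 -m inch '[[[0,0,0,0,0,-0.4,1],[0,0,0,0,0,-0.4,1]]]'
```

```text
t: 19.05
tcp_pos: [0.5953, 0.3316, 0.0949]
eef_rot: [0.149, 3.137, 0.005]
wrist_force: [0.3, -0.8, -0.2]
gripper_width: 0.242
t: 19.3
tcp_pos: [0.5955, 0.3317, 0.0873]
eef_rot: [0.149, 3.137, 0.005]
wrist_force: [-0.4, -0.1, -0.8]
gripper_width: 0.247
```

```bash
python3 -m inch '[[[0,0,0,0,0,-0.6,1],[0,0,0,0,0,-0.6,1],[0,0,0,0,0,-0.6,1]]]'
python3 -m inch '[[[0,0,0,0,0,-0.4,1],[0,0,0,0,0,-0.3,1]]]'
python3 v.py v3
```

```text
t: 19.68
tcp_pos: [0.5954, 0.3316, 0.0689]
eef_rot: [0.149, 3.137, 0.005]
wrist_force: [-0.6, 0.3, -1.0]
gripper_width: 0.243
t: 19.92
tcp_pos: [0.5954, 0.3316, 0.0621]
eef_rot: [0.149, 3.137, 0.005]
wrist_force: [-0.1, 0.1, -0.1]
gripper_width: 0.246
[0.5954 0.3316 0.0621] q [-0.43  0.73 -0.19  1.52  0.16  0.91  0.8 ] F [-0.1  0.1 -0.1]
tilt fix [-0.0032  0.0013  0.    ]
to hole cm [0.01 0.04]
side: hole [265.1 203.3] tip [265.  219.7] mid [265.1 200.6]
wrist: hole [253.4 229.9] tip [253.  206.3] mid [252.6 234.9]
crop 192 156
scrop 225 133
```

View pics/v3.png

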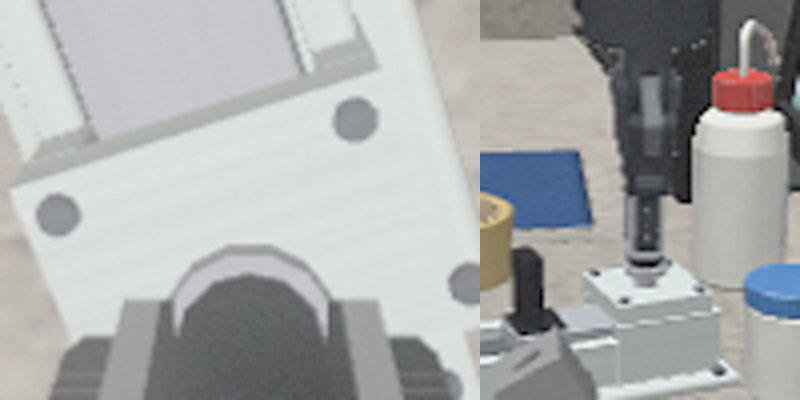

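The pin has gone through both holes with no resistance, and the collar is a few millimetres above the plate. I'll press it down until it touches.

```bash
python3 -m inch '[[[0,0,0,0,0,-0.3,1],[0,0,0,0,0,-0.2,1]]]'
python3 -m inch '[[[0,0,0,0,0,-0.2,1],[0,0,0,0,0,-0.2,1]]]'
```

```text
t: 20.32
tcp_pos: [0.5955, 0.3315, 0.0574]
eef_rot: [0.149, 3.137, 0.005]
wrist_force: [-1.2, 0.2, -0.2]
gripper_width: 0.246
t: 20.58
tcp_pos: [0.5956, 0.3317, 0.0545]
eef_rot: [0.149, 3.136, 0.006]
wrist_force: [-4.3, -3.9, 17.0]
gripper_width: 0.245
```

```bash
python3 -m inch '[[[0,0,0,0,0,0.15,1],[0,0,0,0,0,0,0],[0,0,0,0,0,0,-0.5],[0,0,0,0,0,0,-0.5],[0,0,0,0,0,0,-0.5]]]'
python3 -m inch '[[[0,0,0,0,0,1.5,-0.5],[0,0,0,0,0,4,-0.5],[0,0,0,0,0,6,-0.5],[0,0,0,-3,0,5,-0.5],[0,0,0,-6,-1,1,-0.5],[0,0,0,-5,-1,0,-0.5],[0,0,0,0,0,0,-0.5]]]'
python3 - <<'E'
from h import *
o=get_obs();c=camera("wrist");S=camera("side");T=camera("top")
print(o["gripper_width"],proj(S,[.5955,.332,.058]),proj(c,[.5955,.332,.108],o))
for t in["pin_mid","pin_stand","timer","drying_pot","vial","tape_roll"]:
    for n,q in(("top",T),("side",S)):
        for r in regions_of(q,t)[:1]:print(n,t,round(r["confidence"],2),np.round(r["box"]))
b=cv2.resize(S["color"][150:280,190:340],None,fx=4,fy=4,interpolation=cv2.INTER_CUBIC)
cv2.imwrite("pics/f.png",(255*(b/255.)**.7).astype(np.uint8)[:,:,::-1])
E
```

```text
t: 21.2
tcp_pos: [0.5955, 0.3316, 0.0549]
eef_rot: [0.149, 3.137, 0.005]
wrist_force: [0.1, -0.8, 0.3]
gripper_width: 0.756
t: 22.08
tcp_pos: [0.4518, 0.3114, 0.232]
eef_rot: [0.144, 3.137, 0.006]
wrist_force: [0.6, 0.4, 0.2]
gripper_width: 0.747
0.7470488570765476 [265.07971034 203.29065761] [281.53399515 295.71245505]
top pin_mid 0.38 [232. 171. 243. 185.]
side pin_mid 0.62 [263. 182. 271. 206.]
top pin_stand 0.88 [289. 198. 313. 224.]
side pin_stand 0.64 [224. 216. 257. 266.]
top timer 0.85 [282. 137. 308. 161.]
side timer 0.92 [298. 235. 330. 258.]
top drying_pot 0.83 [241. 135. 264. 161.]
side drying_pot 0.88 [290. 199. 319. 237.]
top vial 0.61 [323. 147. 333. 157.]
side vial 0.65 [319. 251. 332. 275.]
top tape_roll 0.94 [146. 205. 187. 240.]
side tape_roll 0.64 [196. 180. 232. 210.]
```

View pics/f.png

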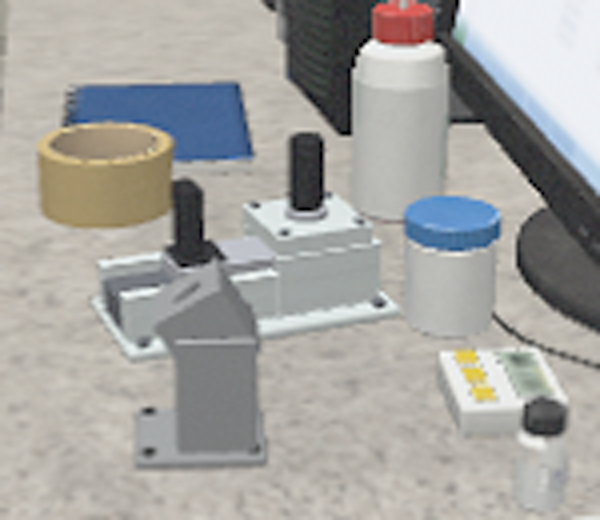

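The pin stands upright with its collar on the plate, the stand is in place and the other things haven't moved.

```bash
python3 -c "
from workcell import *
print(close_job())"
```

```text
the job is handed in; nothing more can be done
None
```

The job is done and handed in at about 22 s. The carriage is home, and the locking pin is through both holes with its collar on the dock.

- **Carriage:** I pushed it by its tab until it stopped dead, with the push force rising to about 20 N. My first push passed over the tab without touching it: the fingertips sit about 35 mm farther back than the stated `tips_ahead` implies. Two cameras showed this, so I went lower and pushed again.
- **Drawing the pin:** I drew it straight out along the leaning bore with under 2 N of side or drag force. The first wrist orientation ran into a joint limit, so I turned the gripper half a turn before gripping.
- **Seating the pin:** It went down with no resistance until the collar met the plate at about 17 N. I then opened the gripper and backed well clear.
- **Last checks:** The final side view shows the pin upright and seated, with the stand upright. In both cameras the stand and the four bystanders were within 1–4 pixels of where they started, which is the detectors' own scatter.
- **Not checked or disagreeing:** The handle silhouette fit never agreed well with the side view, so I set the bore's heading from the stand's foot bolts. I did not look at the tongue hole from below; that the holes line up rests on the firm stop and the free insertion. I also viewed 14 pictures, four over the budget of 10 and two past the one or two extra allowed.

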